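Feel for the release notch and open the latched storage case

TASK

The drawer of the low grey storage case is latched. Its release is sunk in a notch somewhere along the case's black top front edge, hard to see but easily found by sweeping a closed fingertip along the edge until it drops in. Find the notch, press the release inside it down until the drawer springs out by itself, then let it come back up and draw away. Pick nothing up, and leave the dish on the case and everything else on the bench where they stand.

Things in the scene. Friction and masses are not known exactly. Their poses are not given: they have to be found in the camera images.
- case: storage case fixed to the worktop: a flat grey box 124 mm deep (x), 250 mm wide (y), 60 mm high, drawer front towards its -x (the robot); origin at the centre of its underside, z up. Along the front of its top runs a level black edge strip, case x -62 to -18 mm, y -110 to +110 mm, top at 60 mm. A 44 mm long piece of the strip is missing: the notch; where along the strip differs every time: find it by touch or sight
- edge_left (a point): left (+y) end of the black edge strip, on its top face, half-way across its 44 mm depth. The notch may lie anywhere between the two ends, right up to either. A closed fingertip pressed lightly on the strip and swept along it drops into the notch and runs against its far wall
- edge_right (a point): right (-y) end of the black edge strip, on its top face, half-way across its depth. The notch is open above and at the front, spans the strip's whole depth, and is 5 mm deep down to the black release plate, 41 mm (x) by 42 mm (y), that forms its floor
- release (a joint): how far the release plate in the notch is pressed down, in m: 0 = up (5 mm below the top of the strip), 0.006 = fully down (11 mm below it). A spring of 2 N at the start and 5 N fully down brings it back up; past about 0.0035 the latch lets the drawer go
- drawer (a joint): how far the drawer is out, in m: 0 = shut and latched, 0.045 = fully out towards the case's -x. Its spring pushes it out in about 1.5 s once the release is down; it stays below 42 mm height
- lid_dish: a clear round dish, 55 mm across and 12 mm high, standing loose on the rear part of the case's top; origin at the centre of its underside. Leave it there
- media_bottle: a bottle 52 mm wide and 82 mm high, standing to the left of the case; origin at the centre of its underside. Leave it
- objective_case: a black screw-top pot 43 mm wide and 66 mm high, left of the case; origin at the centre of its underside. Leave it
- lab_timer: a lab timer 62 x 70 x 18 mm lying on its back, behind the case; origin at the centre of its underside. Leave it
- tweezers: tweezers 15 x 124 x 10 mm lying on the worktop, to the left and rear of the case; origin at the centre of the underside. Leave them

How it is judged:
By the outcome, as a careful person would: the job done as asked, in the order asked, and still so for the second after the job is handed in, with the robot touching nothing.
It also fails if it takes over 64 s, if anything falls off the work surface, if the arm or the gripper's body presses on something with over 40 N, if the wrist force passes 120 N, or if a joint passes its speed limit or range.

ROBOT

A 6-joint arm with a two-finger parallel gripper is mounted at the origin on a cart in front of the work surface, level with it; the furniture and walls round the work are solid. World frame = base frame: x ahead of the robot, y to its left, z up, the work surface at z = 0. Lengths are in m, angles in rad, forces in N, time in s.
With the tool pointing down it reaches from about 0.275 to 0.85 m from the base axis. Payload 5.2 kg.
Tool frame: the origin (TCP) lies at the very end of the fingers, on their centre line; the grasp point (between the pads) lies 19 mm behind it; z points along the fingers, y is the line along which they close (so a half turn about z gives the same grasp; the last joint's range is limited). The gripper opens to 85 mm and grips with 20 to 120 N. Pads are 22 mm wide; open, the fingers measure 114 mm over their backs; the gripper's body (76 mm by 85 mm) begins 54 mm behind the grasp point. The pads swing forward as they close: fully open they stand 13 mm farther back than shut.
Start: joints at [0.936, 0.259, 1.535, -0, 1.348, -0.203], TCP at [0.23, 0.5, 0.231] pointing down, gripper open.
Joint ranges: [-3.14, 3.14], [-0.91, 2.08], [0.19, 2.58], [-1.22, 4.36], [0.22, 2.71], [-3.12, 3.12]. Speed limits (rad/s): [2.57, 2.57, 3.14, 3.14, 3.14, 3.14].

INTERFACE

Orientations are given as a unit quaternion [x, y, z, w].
In Python, from cell import * gives the robot as it stands.
- The arm moves only by the tool move_arm, never from a script. Its argument "moves" is a list of rows, each a list of 3 entries, a list of its own where there are three numbers: the opening, from -1 (shut) to 1 (fully open), then the shift along the tool's x, y, z in cm, then the turn, a rotation vector about the tool's x, y, z in degrees. In form: [[grip, [dx, dy, dz], [wx, wy, wz]], ...]. A call has 1 to 20 rows; each row shifts and turns the commanded pose from where the row before left it, along the tool's axes as they then stand; what a row does not reach is not made up. A row lasts 1/12 s, in which the tool goes at most 41.7 mm and 7.16 degrees, less where a joint would pass 70% of its speed; a pose out of reach is approached as far as the arm can. A call with a gripper value outside its range is refused whole. The fingers move at their own pace and stop on an object; "grip_force" is the grip in N (left out, the last holds). Time passes only in rows, so rows that do not move let the fingers close. It gives the time, the measured TCP pose, the force, the opening and the grip force at its end, in the units of the state.
- observe(): the state, without advancing time (a new reading comes with each control period).
- snapshot(name): name is "scene" or "top" or "wrist"; returns the picture (400x640x3 uint8, blue, green, red); there is no depth.
- get_calibration(name): a dict with "fov_y" (degrees; the focal length in pixels is half the picture's height over the tangent of half this angle, whatever the lens; pixels are square), "cx", "cy" (the principal point, pixels), "world_from_camera" (4x4, takes a point from camera to world coordinates). Camera axes: x right, y up, looking along -z (the intrinsics and any distortion apply to the point x, -y, -z); pixel columns grow to the right and rows downward; lengths in m; the calibration is good to about 2 mm. A picture is of the moment at which its call begins: read the wrist's pose just before it. get_calibration takes no time and is no camera call; for the wrist camera it gives the pose at the moment of the call.
- close_job(): hands the job in; it is judged then, once.
Trained networks look in the newest picture that a camera, given by its name, has taken for a name from the list of things; names that differ only in an ending like _2 or _b are one class to them, and where a whole thing is asked for, a point or a joint stands for the part that bears it (a point fixed in the world has none). Each returns a list of dicts, best first, with "score" (0 to 1); they miss things now and then, are a little off and sometimes report something else, mostly with a low value. They report only what shows in the picture. A call takes as long as a camera call.
- boxes_of(camera, query): "bbox" ([left, top, width, height] in pixels, round what is visible of it).
- place_of(camera, query): "centre" ([column, row] in pixels: a listed point, or the origin of a listed thing).
The state is a dict: "time_s": time; "joint_pos": joint angles; "joint_velocities": joint speeds; "tau": joint torques, N m; "tcp_pos": TCP position; "ee_rot": TCP orientation; "contact_force": force on the tool from outside, world axes, zero at the start; "wrist_torque": the same for the moment, N m; "gripper_width": finger opening in m; "grip_force": force on a finger pad.
Only numpy, scipy, OpenCV 4.12 (cv2) and the standard library are available. Lean on these libraries where they do the work, as an engineer would, in place of code of your own. Each camera call takes 0.05 s, during which the arm holds its last target. There are 200 camera calls.

## Working session

There is one attempt and no reset: what is moved stays moved. The work goes in short steps, Python scripts to look and compute and a tool call to move; the robot and the scene stay as the last step left them, time stands still between calls to the robot, and variables do not carry over. Pictures are saved under pics/ and viewed, at most 10 in all, crops included, and the job is handed in when it is done.

Besides the shell and the picture viewer there is one more tool, called after ">>>" as name(argument=value, ...) on one line, values as JSON. move_arm: Moves the arm, as the interface text tells. Its arguments: {"type":"object","properties":{"moves":{"type":"array"},"grip_force":{"type":"number"}},"required":["moves"]}

```bash
mkdir -p pics; cat > h.py <<'E'
from cell import *
import numpy as np, cv2
def ray(cam,px,z):
    c=get_calibration(cam);T=np.array(c["world_from_camera"]);f=200/np.tan(np.radians(c["fov_y"]/2))
    d=T[:3,:3]@np.array([(px[0]-c["cx"])/f,-(px[1]-c["cy"])/f,-1]);o=T[:3,3]
    return o+d*(z-o[2])/d[2]
E
python3 - <<'E'
from h import *
s=observe();print(s["tcp_pos"],s["ee_rot"],s["gripper_width"],s["time_s"])
ims=[]
for c in ("top","scene"):
    im=snapshot(c);cv2.imwrite(f"pics/{c}0.png",im);print(c,{k:v for k,v in get_calibration(c).items()})
    for q,z in (("case",0),("edge_left",.06),("edge_right",.06),("release",.055),("lid_dish",.06),("media_bottle",0),("objective_case",0)):
        r=place_of(c,q)[:2]
        print(q,[(np.round(a["centre"],1),round(a["score"],2),ray(c,a["centre"],z).round(4)) for a in r])
E
```

```text
[0.22983676 0.49908    0.23046603] [ 2.14228627e-01  9.76783095e-01 -8.62927274e-04 -3.68050350e-04] 0.0854203723191884 0.0
top {'fov_y': 50.01472178454851, 'cx': 317.22908984092646, 'cy': 199.98679576636187, 'world_from_camera': array([[-0.00855597,  0.99367289, -0.11198649,  0.43312173],
       [-0.99944593, -0.00489538,  0.03292211,  0.3720983 ],
       [ 0.0321656 ,  0.11220612,  0.99316422,  0.9466486 ],
       [ 0.        ,  0.        ,  0.        ,  1.        ]])}
case [(array([389.8, 198.5]), 0.76, array([0.5424, 0.1783, 0.    ]))]
edge_left []
edge_right [(array([453.9, 204.8]), 0.89, array([0.5215, 0.0555, 0.06  ]))]Traceback (most recent call last):
  File "<stdin>", line 7, in <module>
ValueError: it knows: case, edge_left, edge_right, lab_timer, lid_dish, media_bottle, objective_case, tweezers
```

View pics/top0.png

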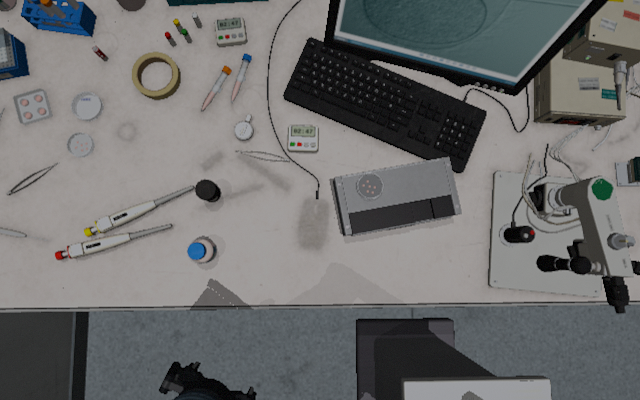

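The top picture shows the case at about (395,200). Its strip runs from (347,225) to (455,207), with a visible break near column 432. I'll enlarge that part.

```bash
python3 - <<'E'
from h import *
print({k:v for k,v in get_calibration("scene").items()})
im=snapshot("top");cv2.imwrite("pics/topc.png",cv2.convertScaleAbs(cv2.resize(im[145:250,320:475],None,fx=5,fy=5,interpolation=cv2.INTER_CUBIC),alpha=1.6,beta=20))
im=snapshot("scene");cv2.imwrite("pics/scene1.png",im)
for c in ("top","scene"):
    for q,z in (("case",0),("edge_left",.06),("edge_right",.06),("lid_dish",.06)):
        r=place_of(c,q)[:2]
        print(c,q,[(np.round(a["centre"],1),round(a["score"],2),ray(c,a["centre"],z).round(4)) for a in r])
E
```

```text
{'fov_y': 47.584026063996845, 'cx': 320.3397085177892, 'cy': 199.1164624642623, 'world_from_camera': array([[-0.75915965,  0.39259151, -0.51918064, -0.0061732 ],
       [-0.65078687, -0.47296439,  0.59395382,  0.96666844],
       [-0.01237273,  0.78878171,  0.61454888,  0.70557577],
       [ 0.        ,  0.        ,  0.        ,  1.        ]])}
top case [(array([388.6, 198.1]), 0.95, array([0.5433, 0.181 , 0.    ]))]
top edge_left [(array([352.9, 223.5]), 0.66, array([0.4836, 0.2691, 0.06  ]))]
top edge_right [(array([450.4, 206.4]), 0.91, array([0.5182, 0.0631, 0.06  ]))]
top lid_dish [(array([368.3, 185.4]), 0.81, array([0.5634, 0.2352, 0.06  ])), (array([204.3, 251.4]), 0.39, array([0.4288, 0.5738, 0.06  ]))]
scene case [(array([357.7, 182.7]), 0.62, array([0.5598, 0.1678, 0.    ])), (array([282.2, 307.6]), 0.24, array([ 0.4241,  0.5918, -0.    ]))]
scene edge_left [(array([358.7, 196. ]), 0.73, array([0.4781, 0.2766, 0.06  ]))]
scene edge_right [(array([394.9, 148.4]), 0.78, array([0.5293, 0.0457, 0.06  ]))]
scene lid_dish [(array([341.5, 174.4]), 0.79, array([0.5638, 0.2332, 0.06  ]))]
```

View pics/topc.png

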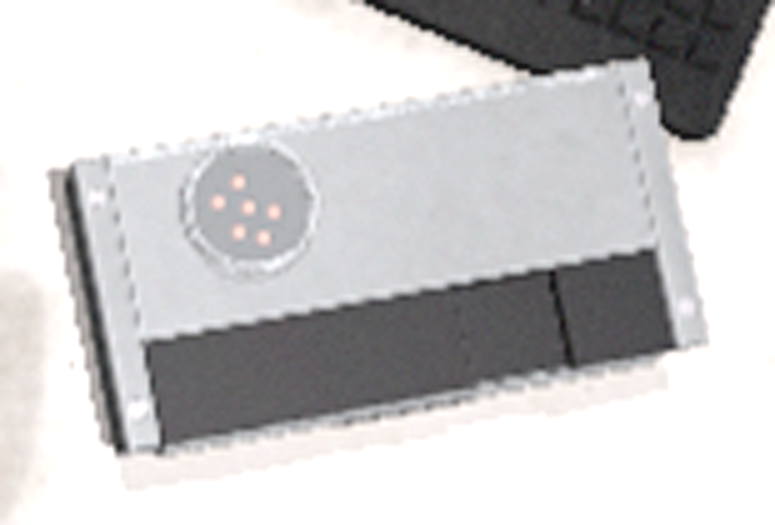

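View pics/scene1.png

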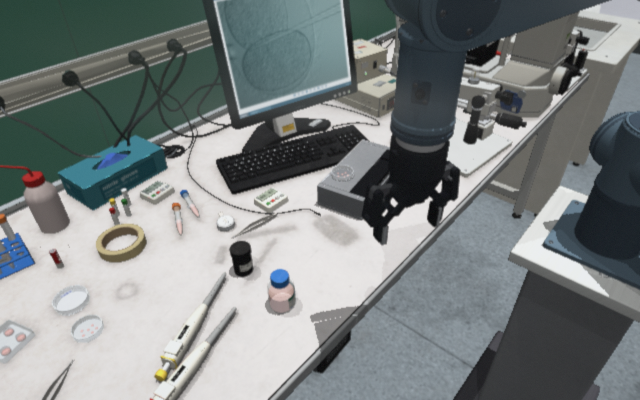

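The top crop shows the strip's corners at (145,340), (163,442), (655,250) and (675,345). A dark line crosses it at (555,270)-(572,365), so one notch wall is there, though which side the notch lies on isn't clear. The scene picture shows the arm hiding the strip. I'll work out the strip pose and move in.

```bash
python3 - <<'E'
from h import *
P=[ray("top",(320+a/5,145+b/5),.06)[:2] for a,b in ((145,340),(163,442),(655,250),(675,345),(563,318))]
L=(P[0]+P[1])/2;R=(P[2]+P[3])/2;d=R-L
print(L,R,np.linalg.norm(d),np.degrees(np.arctan2(-d[0],d[1]))%180, P[4], np.linalg.norm(P[4]-R))
from scipy.spatial.transform import Rotation as Ro
s=observe();T=Ro.from_quat(s["ee_rot"]).as_matrix();print(T.round(3))
g=(L+R)/2
print("to centre, tool cm",T.T@(np.r_[g,.16]-s["tcp_pos"])*100)
E
```

```text
[0.4843421  0.27344353] [0.52219601 0.05736431] 0.2193698917736856 9.936548357870919 [0.51374129 0.10095716] 0.04440517187809605
[[-0.908  0.418  0.   ]
 [ 0.418  0.908  0.   ]
 [-0.     0.    -1.   ]]
to centre, tool cm [-38.78892097 -18.91594142   7.1346492 ]
```

>>> move_arm(moves=[[-1,[-2.6,-1.25,0],[0,0,0]],[-1,[-2.6,-1.25,0],[0,0,0]],[-1,[-2.6,-1.25,0],[0,0,0]],[-1,[-2.6,-1.25,0],[0,0,0]],[-1,[-2.6,-1.25,0],[0,0,0]],[-1,[-2.6,-1.25,0],[0,0,0]],[-1,[-2.6,-1.25,0],[0,0,0]],[-1,[-2.6,-1.25,0],[0,0,0]],[-1,[-2.6,-1.25,0],[0,0,0]],[-1,[-2.6,-1.25,0],[0,0,0]],[-1,[-2.6,-1.25,0],[0,0,0]],[-1,[-2.6,-1.25,0],[0,0,0]],[-1,[-2.6,-1.25,0],[0,0,0]],[-1,[-2.6,-1.25,0],[0,0,0]],[-1,[0,0,0],[0,0,-6.9]],[-1,[0,0,0],[0,0,-6.9]],[-1,[0,0,0],[0,0,-6.9]],[-1,[0,0,0],[0,0,-6.9]],[-1,[0,0,0],[0,0,-6.9]],[-1,[0,0,0],[0,0,0]]], grip_force=30)

```text
time_s: 2.37
tcp_pos: [0.4876, 0.1882, 0.2313]
ee_rot: [-0.087, 0.996, 0.0, 0.0]
contact_force: [0.4, -0.5, -0.1]
gripper_width: -0.0
grip_force: 0.0
```

```bash
cat > st.py <<'E'
from h import *
from scipy.spatial.transform import Rotation as Ro
s=observe();p=s["tcp_pos"];T=Ro.from_quat(s["ee_rot"]).as_matrix()
a=np.radians(9.94);X=np.array([np.cos(a),np.sin(a)]);Y=np.array([-np.sin(a),np.cos(a)])
C=np.array([.5033,.1654])
q=p[:2]-C
print("t",round(s["time_s"],2),"strip x,y mm",(q@X*1e3).round(1),(q@Y*1e3).round(1),"z",(p[2]*1e3).round(1),"F",np.round(s["contact_force"],1),"w",round(s["gripper_width"],4),"toolx in case",(T[:2,0]@X).round(3),(T[:2,0]@Y).round(3),"tooly",(T[:2,1]@X).round(3),(T[:2,1]@Y).round(3))
E
python3 st.py; python3 - <<'E'
from h import *
cv2.imwrite("pics/w1.png",snapshot("wrist"))
for q in ("edge_left","edge_right"):
    print(q,[(np.round(a["centre"],1),round(a["score"],2),ray("wrist",a["centre"],.06).round(4)) for a in place_of("wrist",q)[:2]])
E
```

```text
t 2.37 strip x,y mm -11.6 25.2 z 231.3 F [ 0.4 -0.5 -0.1] w -0.0 toolx in case -1.0 -0.001 tooly -0.001 1.0
edge_left [(array([398.1, 190.1]), 0.96, array([0.4807, 0.2758, 0.06  ]))]
edge_right [(array([211.5, 192.3]), 0.81, array([0.5199, 0.06  , 0.06  ]))]
```

View pics/w1.png

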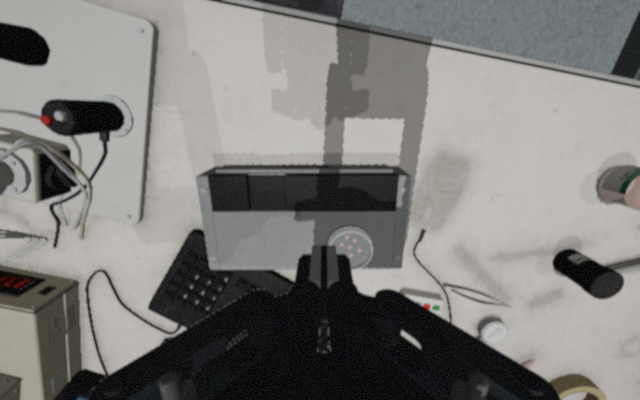

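The wrist picture shows the strip from column 210 to 398. The dark line is at 248, and a slightly lighter span of about 248-286 marks the notch to its left, at case y of about -22 to -66 mm. I'll touch down at y≈0 and sweep right to confirm it.

>>> move_arm(moves=[[-1,[-0.6,-1.15,2],[0,0,0]],[-1,[-0.55,-1.15,2],[0,0,0]],[-1,[0,0,2],[0,0,0]],[-1,[0,0,2],[0,0,0]],[-1,[0,0,2],[0,0,0]],[-1,[0,0,2],[0,0,0]],[-1,[0,0,2],[0,0,0]],[-1,[0,0,1.5],[0,0,0]],[-1,[0,0,0.5],[0,0,0]],[-1,[0,0,0.2],[0,0,0]],[-1,[0,0,0],[0,0,0]],[-1,[0,0,0],[0,0,0]],[-1,[0,0,0],[0,0,0]]])

```text
time_s: 3.6
tcp_pos: [0.5036, 0.1677, 0.0705]
ee_rot: [-0.085, 0.996, 0.0, 0.001]
contact_force: [0.1, -0.9, 0.5]
gripper_width: 0.0002
grip_force: 0.0
```

```bash
python3 st.py
```

```text
t 3.6 strip x,y mm 0.7 2.2 z 70.5 F [ 0.1 -0.9  0.5] w 0.0002 toolx in case -1.0 0.004 tooly 0.004 1.0
```

>>> move_arm(moves=[[-1,[0,0,0.4],[0,0,0]],[-1,[0,0,0.3],[0,0,0]],[-1,[0,0,0.1],[0,0,0]],[-1,[0,0,0.1],[0,0,0]],[-1,[0,0,0],[0,0,0]],[-1,[0,0,0],[0,0,0]]])

```text
time_s: 4.1
tcp_pos: [0.5028, 0.1675, 0.0603]
ee_rot: [-0.085, 0.996, -0.0, -0.0]
contact_force: [0.3, -0.5, -0.7]
gripper_width: -0.0001
grip_force: 0.0
```

>>> move_arm(moves=[[-1,[0,0,0.1],[0,0,0]],[-1,[0,0,0.1],[0,0,0]],[-1,[0,0,0],[0,0,0]],[-1,[0,0,0],[0,0,0]]])

```text
time_s: 4.43
tcp_pos: [0.5029, 0.1676, 0.06]
ee_rot: [-0.085, 0.996, -0.0, 0.0]
contact_force: [-6.0, -2.1, 14.1]
gripper_width: -0.0002
grip_force: 7.2
```

Contact at z=60 mm. I'll ease off to a light press and sweep right.

>>> move_arm(moves=[[-1,[0,0,-0.1],[0,0,0]],[-1,[0,-0.4,0],[0,0,0]],[-1,[0,-0.4,0],[0,0,0]],[-1,[0,-0.4,0],[0,0,0]],[-1,[0,-0.4,0],[0,0,0]],[-1,[0,-0.4,0],[0,0,0]],[-1,[0,-0.4,0],[0,0,0]],[-1,[0,-0.3,0],[0,0,0]],[-1,[0,0,0],[0,0,0]]])

```text
time_s: 5.18
tcp_pos: [0.5082, 0.141, 0.06]
ee_rot: [-0.085, 0.996, 0.0, 0.001]
contact_force: [0.8, 1.3, 5.8]
gripper_width: -0.0003
grip_force: 2.9
```

>>> move_arm(moves=[[-1,[0,-0.4,0],[0,0,0]],[-1,[0,-0.4,0],[0,0,0]],[-1,[0,-0.4,0],[0,0,0]],[-1,[0,-0.4,0],[0,0,0]],[-1,[0,0,0],[0,0,0]],[-1,[0,0,0],[0,0,0]]])

```text
time_s: 5.68
tcp_pos: [0.51, 0.1247, 0.0591]
ee_rot: [-0.085, 0.996, 0.0, -0.0]
contact_force: [0.4, 0.5, 0.4]
gripper_width: -0.0001
grip_force: 0.0
```

```bash
python3 st.py
```

```text
t 5.68 strip x,y mm -0.5 -41.2 z 59.1 F [0.4 0.5 0.4] w -0.0001 toolx in case -1.0 0.004 tooly 0.004 1.0
```

The force vanished and the tip sank, so this is the notch. I'll centre on it and press down.

>>> move_arm(moves=[[-1,[0,-0.3,0.1],[0,0,0]],[-1,[0,0,0.1],[0,0,0]],[-1,[0,0,0.1],[0,0,0]],[-1,[0,0,0.1],[0,0,0]],[-1,[0,0,0.1],[0,0,0]],[-1,[0,0,0.1],[0,0,0]],[-1,[0,0,0],[0,0,0]],[-1,[0,0,0],[0,0,0]]])

```text
time_s: 6.35
tcp_pos: [0.5105, 0.1222, 0.0533]
ee_rot: [-0.085, 0.996, -0.0, -0.0]
contact_force: [-1.4, -1.2, 1.2]
gripper_width: -0.0003
grip_force: 1.1
```

>>> move_arm(moves=[[-1,[0,0,0.1],[0,0,0]],[-1,[0,0,0.1],[0,0,0]],[-1,[0,0,0.1],[0,0,0]],[-1,[0,0,0.1],[0,0,0]],[-1,[0,0,0],[0,0,0]],[-1,[0,0,0],[0,0,0]],[-1,[0,0,0],[0,0,0]],[-1,[0,0,0],[0,0,0]],[-1,[0,0,0],[0,0,0]],[-1,[0,0,0],[0,0,0]],[-1,[0,0,0],[0,0,0]]])

```text
time_s: 7.27
tcp_pos: [0.5105, 0.1222, 0.0493]
ee_rot: [-0.085, 0.996, 0.0, -0.0]
contact_force: [-1.0, 0.6, 5.2]
gripper_width: 0.0001
grip_force: 2.3
```

```bash
python3 st.py; python3 -c "
from h import *
cv2.imwrite('pics/w2.png',snapshot('wrist'));im=snapshot('top');cv2.imwrite('pics/t2.png',cv2.resize(im[145:250,320:475],None,fx=5,fy=5))"
```

```text
t 7.27 strip x,y mm -0.4 -43.8 z 49.3 F [-1.   0.6  5.2] w 0.0001 toolx in case -1.0 0.003 tooly 0.003 1.0
```

View pics/w2.png

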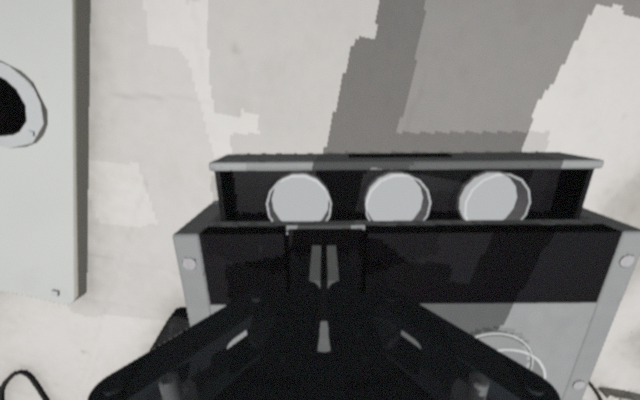

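The picture shows the drawer sprung out (rows 160-220) with the fingertip in the notch (columns 287-365). I'll hold for another second so it comes fully out, then rise.

>>> move_arm(moves=[[-1,[0,0,0],[0,0,0]],[-1,[0,0,0],[0,0,0]],[-1,[0,0,0],[0,0,0]],[-1,[0,0,0],[0,0,0]],[-1,[0,0,0],[0,0,0]],[-1,[0,0,0],[0,0,0]],[-1,[0,0,0],[0,0,0]],[-1,[0,0,0],[0,0,0]],[-1,[0,0,0],[0,0,0]],[-1,[0,0,0],[0,0,0]],[-1,[0,0,0],[0,0,0]],[-1,[0,0,0],[0,0,0]]])

```text
time_s: 8.37
tcp_pos: [0.5105, 0.1222, 0.0493]
ee_rot: [-0.085, 0.996, 0.0, -0.0]
contact_force: [-2.9, 1.2, 4.6]
gripper_width: 0.0
grip_force: 2.3
```

>>> move_arm(moves=[[-1,[0,0,-0.2],[0,0,0]],[-1,[0,0,-0.2],[0,0,0]],[-1,[0,0,-0.2],[0,0,0]],[-1,[0,0,-0.4],[0,0,0]],[-1,[0,0,-1],[0,0,0]],[-1,[0,0,-2],[0,0,0]],[-1,[0,0,-3],[0,0,0]],[-1,[0,0,-3],[0,0,0]],[-1,[0,0,-3],[0,0,0]],[-1,[0,0,-3],[0,0,0]],[-1,[0,0,-2],[0,0,0]],[-1,[0,0,0],[0,0,0]],[-1,[0,0,0],[0,0,0]],[-1,[0,0,0],[0,0,0]]])

```text
time_s: 9.53
tcp_pos: [0.5101, 0.1221, 0.229]
ee_rot: [-0.085, 0.996, -0.0, -0.0]
contact_force: [-0.5, 0.1, 0.4]
gripper_width: 0.0002
grip_force: 0.0
```

```bash
python3 st.py; python3 -c "
from h import *
cv2.imwrite('pics/w3.png',snapshot('wrist'))"
```

```text
t 9.53 strip x,y mm -0.8 -43.8 z 229.0 F [-0.5  0.1  0.4] w 0.0002 toolx in case -1.0 0.003 tooly 0.003 1.0
```

View pics/w3.png

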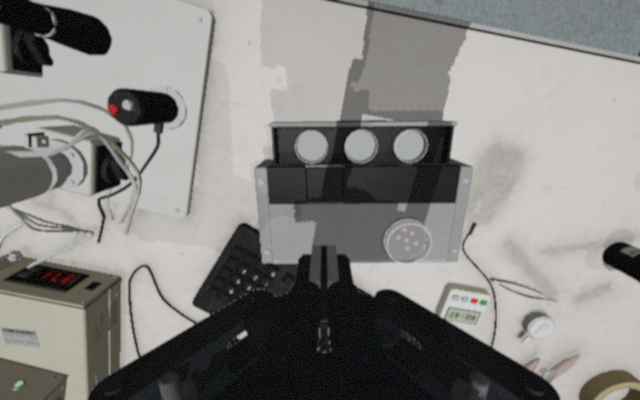

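The picture shows the drawer fully out (rows 122-165), the dish in place at (408,240), and the arm clear of everything.

```bash
python3 -c "
from cell import *
print(close_job())"
```

```text
the job is handed in; nothing more can be done
None
```

The job is handed in: I found the notch by sweeping a closed fingertip along the strip, about 44 mm right of its centre, and pressed the release until the drawer sprang out. I then let the release up and drew the arm clear; the last picture shows the dish still in place.

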